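# Take the gate hinge off its barbed hook

## Robot

A 6-joint arm with a two-finger parallel gripper is mounted at the origin on the work surface. World frame = base frame: x ahead of the robot, y to its left, z up, the work surface at z = 0. Lengths are in m, angles in degrees, forces in N, time in s.
With the tool pointing down it reaches from about 0.375 to 0.9 m from the base axis. Payload 3.1 kg.
Tool frame: the origin (TCP) lies on the centre line of the jaws, within the pads' length; the fingertips stand 14 mm ahead of it and the grasp point (between the pads) lies 5 mm behind it (bot.tips_ahead is the distance from the TCP to the fingertips, in m); z points along the fingers, y is the line along which they close (so a half turn about z gives the same grasp; the last joint's range is limited). The gripper opens to 87 mm and grips with 3 to 60 N. Pads are 19 mm wide; open, the fingers measure 117 mm over their backs; the gripper's body (75 mm by 190 mm) begins 51 mm behind the grasp point.
Start: joints at [-83.509, 30.224, 82.088, -0, 67.689, -10.227], TCP at [0.18, -0.599, 0.237] pointing down, gripper open.
Joint ranges: [-176.69, 176.69], [-43.24, 126.21], [12.49, 139.97], [-82, 262], [0, 151.66], [-163.58, 163.58]. Speed limits (degrees/s): [159.86, 159.86, 180, 180, 180, 180].

## Interface

Orientations are given as a 3x3 rotation matrix whose columns are the frame's x, y, z axes.
In Python, from rig import bot gives the robot as it stands.
- The arm moves only by the tool play_rows, never from a script. Its argument "moves" is a list that holds one entry, the list of rows, each a list of 6 numbers: the shift along the tool's x, y, z in mm, then the turn, a rotation vector about the tool's x, y, z in rad. A call has 1 to 5 rows; each row shifts and turns the commanded pose from where the row before left it, along the tool's axes as they then stand; what a row does not reach is not made up. A row lasts 1/10 s, in which the tool goes at most 50 mm and 8.59 degrees, less where a joint would pass 70% of its speed; a pose out of reach is approached as far as the arm can. A call with a gripper value outside its range is refused whole. "fingers" is the opening, from -1 (shut) to 1 (fully open), set as the call begins (left out, the last holds). The fingers move at their own pace and stop on an object; the grip force is fixed at half the most. Time passes only in rows, so rows that do not move let the fingers close. It gives the time, the measured TCP pose, the force, the opening and the grip force at its end, in the units of the state.
- bot.read_state(): the state, without advancing time (a new reading comes with each control period).
- bot.capture(name): name is "side" or "top"; returns a dict with "image" (480x640x3 uint8, blue, green, red), "fx", "fy", "cx", "cy" (pixels), "R" (3x3) and "t" (3): a world point X has camera coordinates R X + t. Camera axes: x right, y down, z forward; pixel columns grow to the right and rows downward; lengths in m; the calibration is good to about 2 mm. A picture is of the moment at which its call begins. There is no depth.
- bot.hand_in(): hands the job in; it is judged then, once.
Trained networks look in a picture, given as the dict that the camera call returned (one of the last four; its "shot" number tells which), for a name from the list of things; names that differ only in an ending like _2 or _b are one class to them, and where a whole thing is asked for, a point or a joint stands for the part that bears it (a point fixed in the world has none). Each returns a list of dicts, best first, with "confidence" (0 to 1); they miss things now and then, are a little off and sometimes report something else, mostly with a low value. They report only what shows in the picture. A call takes as long as a camera call. They do not tell look-alikes from the thing itself.
- bot.search_frame(picture, query): "centre" ([column, row] in pixels, amid what is visible of it).
- bot.silhouettes(picture, query): "pixels" (480x640 bool, what is visible of it) and "centre" ([column, row] in pixels, amid what is visible of it).
- bot.pinpoint(picture, query): "centre" ([column, row] in pixels: a listed point, or the origin of a listed thing).
The state is a dict: "time_s": time; "joint_positions": joint angles; "qvel": joint speeds; "tau": joint torques, N m; "position": TCP position; "tcp_rot": TCP orientation; "force": force on the tool from outside, world axes, zero at the start; "moment": the same for the moment, N m; "opening": opening from 0.0 (shut) to 1.0 (fully open); "grasp_force": force on a finger pad.
Only numpy, scipy, OpenCV 4.12 (cv2) and the standard library are available. Lean on these libraries where they do the work, as an engineer would, in place of code of your own. Each camera call takes 0.05 s, during which the arm holds its last target. There are 200 camera calls.

## Task

Take the gate hinge down from the barbed hook on the little pegboard rack: raise it, tilt it and ease it out over the barbed tip by feel, never forcing it, because the hook will bend and tear out of the board if it is wrenched. Then lower it eye-end first into the small open grey steel bin, down to the bin's floor before you let go, and leave it standing there, with the tub, spirit level, screwdriver and pliers left where they are.

Things in the scene. Friction and masses are not known exactly. Their poses are not given: they have to be found in the camera images.
- rack: Low pegboard rack fixed to the bench: pale blue board 6 mm thick, 240 wide, from 10 to 260 above the bench, on two wooden feet reaching 25 mm out in front of it. Origin on the bench below the middle of the board's front face; z up, y along the board, -x square out of the board, the way the hook points. The hook tears out under about 25 N; its outer end bends under about 15 N.
- hook_root (a point): Where the axis of the hook's wire leaves the board, 235 mm above the bench (axes as the rack's). The hook is a rigid steel wire 6 mm in diameter, in one upright plane: level along the rack's -x to a bend 85 to 145 mm from the board (differs each time, not measured), then upturned for 26 mm, to a barbed tip. Closing hard on the hanging hinge can drag it down onto the hook: close lightly first.
- hook_wire (a point): Point on the axis of the wire's level part, 70 mm from the board (axes as the rack's); the bend lies 15 to 75 mm farther out. Beyond the bend the wire's 26 mm long end rises, leaning outward, 60 to 80 degrees above level (not measured). At its tip a spur 3.6 mm thick points back to the board and down, standing out 2 mm beyond the wire on the board's side.
- hinge_hole (a point): Centre of the hinge's square hole, which hangs on the level wire 50 to 70 mm from the board, hole's upper edge on the wire. It measures 18 mm along the hinge's z, 16 along its y. Axes: z foot to top, y across the width, x through the thickness (towards the board). It passes the upturned end only with the hinge tilted about 30 to 55 degrees: top towards the board, foot swung outward.
- hinge_center (a point): Centre of the galvanised gate hinge, half-way up, axes as for the hole: flat steel band 44 mm wide, 6 thick, 150 long, 0.23 to 0.43 kg; the square hole's centre is 53 mm above this point. At the foot a rolled eye, a cylinder 18 mm in diameter, 44 long, lies across the width. Can be gripped across the 44 mm width by its narrow edges, the wire passing between the fingers.
- hinge_foot (a point): Middle of the underside of the hinge's eye, 75 mm below its centre and 128 mm below the hole's centre (axes as the hinge's).
- bin: Small open-topped bin of grey-painted steel, fixed to the bench: 56 (its x) by 84 (its y) by 70 high outside, walls and floor 4 mm, so 48 by 76 inside. Origin at the centre of its underside on the bench, z up.
- tub: Closed grey plastic storage tub, 150 by 120 by 91 mm; origin under its centre. Bystander.
- level: Aluminium spirit level, 400 by 22 by 50 mm, standing on its edge along its x; origin under its centre. Bystander.
- screwdriver: Flat-head screwdriver with an orange grip, lying along its x. Bystander.
- pliers: Fencing pliers, about 200 mm long, lying flat along their x. Bystander.
There are look-alikes about, which are no part of the job. What is meant by the part that bears hinge_hole is not green, and is the smaller of those in its own colour. Of the things that look like the bin, take the one that is farthest to the robot's left at the start.

How it is judged:
By the outcome, as a careful person would: the job done as asked, in the order asked, and still so for the second after the job is handed in, with the robot touching nothing.
It also fails if it takes over 72 s, if anything falls off the work surface, if the arm or the gripper's body presses on something with over 40 N, if the wrist force passes 120 N, or if a joint passes its speed limit or range.

## Working session

There is one attempt and no reset: what is moved stays moved. The work goes in short steps, Python scripts to look and compute and a tool call to move; the robot and the scene stay as the last step left them, time stands still between calls to the robot, and variables do not carry over. Pictures are saved under pics/ and viewed, at most 10 in all, crops included, and the job is handed in when it is done.

Besides the shell and the picture viewer there is one more tool, called after ">>>" as a command line: name --argument value ..., lists and objects as JSON in quotes. play_rows: Moves the arm, as the interface text tells. Its arguments: {"type":"object","properties":{"moves":{"type":"array","items":{"type":"array","items":{"type":"array","items":{"type":"number"}}}},"fingers":{"type":"number"}},"required":["moves"]}

```bash
mkdir -p pics; ls
cat > h.py <<'E'
import numpy as np, cv2
from rig import bot
def tri(cs, ps):
    A=[];b=[]
    for c,p in zip(cs,ps):
        R=np.array(c["R"]);t=np.array(c["t"])
        u=(p[0]-c["cx"])/c["fx"];v=(p[1]-c["cy"])/c["fy"]
        for k,w in((0,u),(1,v)):
            A.append(R[k]-w*R[2]);b.append(w*t[2]-t[k])
    return np.linalg.lstsq(np.array(A),np.array(b),rcond=None)[0]
def onz(c,p,z):
    R=np.array(c["R"]);t=np.array(c["t"])
    o=-R.T@t;d=R.T@np.array([(p[0]-c["cx"])/c["fx"],(p[1]-c["cy"])/c["fy"],1])
    return o+d*(z-o[2])/d[2]
def proj(c,X):
    q=np.array(c["R"])@X+np.array(c["t"]);return np.array([c["fx"]*q[0]/q[2]+c["cx"],c["fy"]*q[1]/q[2]+c["cy"]])
E
python3 - <<'E'
from h import *
np.set_printoptions(precision=3,suppress=True)
s=bot.capture("side");t=bot.capture("top")
cv2.imwrite("pics/s0.png",s["image"]);cv2.imwrite("pics/t0.png",t["image"])
for n,c in(("side",s),("top",t)):
    print(n,"cam at",-np.array(c["R"]).T@c["t"],"fwd",np.array(c["R"])[2],c["fx"])
    for q in "rack hook_root hook_wire hinge_hole hinge_center hinge_foot bin tub level screwdriver pliers".split():
        print(q,[(np.round(d["centre"],1).tolist(),round(d["confidence"],2)) for d in bot.pinpoint(c,q)])
print(bot.read_state())
E
```

```text
pics
side cam at [0.119 0.587 1.043] fwd [ 0.399 -0.481 -0.781] 536.1840095055653
rack [([292.3, 340.9], 0.81)]
hook_root [([290.3, 280.0], 0.92)]
hook_wire [([316.7, 257.9], 0.68)]
hinge_hole [([378.3, 293.9], 0.89), ([314.6, 259.2], 0.55), ([322.7, 243.6], 0.55)]
hinge_center [([375.6, 312.0], 0.96), ([313.8, 278.0], 0.9), ([322.6, 258.2], 0.88)]
hinge_foot [([318.4, 295.8], 0.81), ([372.1, 336.5], 0.8), ([324.0, 277.3], 0.73)]
bin [([444.4, 257.3], 0.9)]
tub [([409.6, 181.1], 0.83), ([314.2, 280.4], 0.67), ([374.2, 243.9], 0.65)]
level [([260.1, 227.9], 0.81)]
screwdriver [([304.8, 235.7], 0.6)]
pliers [([315.7, 278.2], 0.75), ([182.5, 383.0], 0.67), ([318.1, 297.5], 0.56)]
top cam at [0.391 0.007 1.208] fwd [ 0.178  0.005 -0.984] 478.6545483883848
rack [([245.2, 279.5], 0.81)]
hook_root [([227.2, 268.3], 0.57)]
hook_wire [([261.6, 273.9], 0.76)]
hinge_hole [([263.0, 271.7], 0.81), ([288.8, 330.9], 0.74), ([340.6, 210.6], 0.62), ([315.0, 250.4], 0.49)]
hinge_center [([462.4, 253.2], 0.6), ([266.8, 278.4], 0.56), ([312.1, 251.2], 0.56), ([288.0, 329.8], 0.48)]
hinge_foot [([269.4, 281.5], 0.74), ([291.6, 331.8], 0.66), ([311.2, 259.8], 0.43)]
bin [([410.1, 337.5], 0.8), ([376.6, 273.7], 0.74)]
tub [([463.8, 255.3], 0.55), ([261.8, 276.1], 0.34)]
level []
screwdriver [([339.2, 211.1], 0.68)]
pliers [([166.3, 232.3], 0.68)]
{'time_s': 1.2, 'joint_positions': array([-83.51 ,  30.223,  82.088,   0.001,  67.689, -10.226]), 'qvel': array([ 0.14 , -0.054,  0.012, -0.016, -0.123,  0.014]), 'tau': array([  0.001, -44.003, -17.699,   0.063,   0.05 ,  -0.   ]), 'position': array([ 0.18 , -0.599,  0.237]), 'tcp_rot': array([[ 0.958,  0.288,  0.   ],
       [ 0.288, -0.958,  0.   ],
       [ 0.   , -0.   , -1.   ]]), 'force': array([-0.206,  0.364, -0.022]), 'moment': array([ 0.037,  0.009, -0.04 ]), 'grasp_force': 0.0, 'opening': 0.9989167455586332}
```

View pics/s0.png

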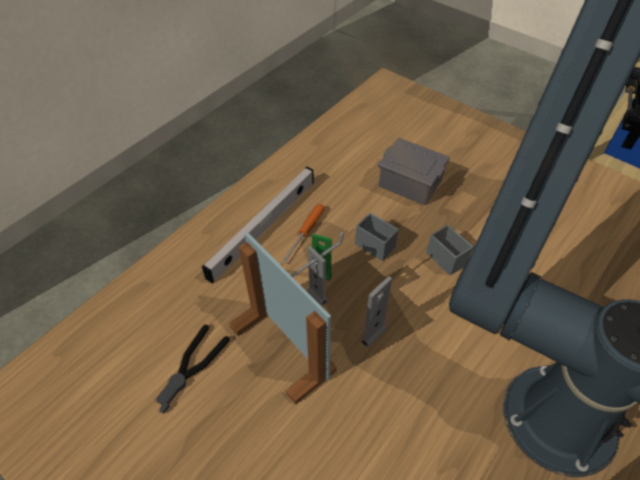

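View pics/t0.png

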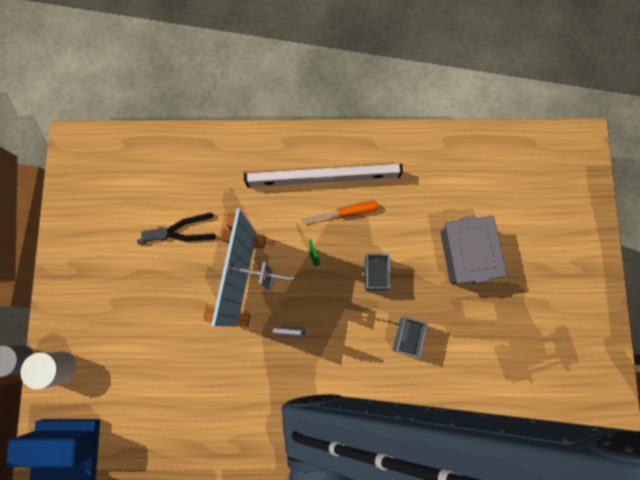

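The side view shows the grey hinge hanging on the hook at about (316,262), with a green look-alike behind it at (322,250) and a larger grey hinge standing at (375,312). In the top view the left bin is at (376,272), and the hook runs from (230,268) to (294,278).

Run:
```python
from h import *
np.set_printoptions(precision=4,suppress=True)
s=bot.capture("side");t=bot.capture("top")
P=lambda a,b:tri([s,t],[a,b])
print("root",P((290.3,280),(227.2,268.3)),"wire",P((316.7,257.9),(261.6,273.9)))
print("hole",P((314.6,259.2),(263,271.7)),"cen",P((313.8,278),(266.8,278.4)),"foot",P((318.4,295.8),(269.4,281.5)))
print("rack",P((292.3,340.9),(245.2,279.5)))
print("grey big hole",P((378.3,293.9),(288.8,330.9)),"green cen",P((322.6,258.2),(312.1,251.2)))
for n,c in(("s",s),("t",t)):
    for q in("bin","hinge_hole","rack","hinge_center"):
        for d in bot.silhouettes(c,q):
            m=d["pixels"].astype(np.uint8);ys,xs=np.nonzero(m)
            if len(xs): print(n,q,round(d["confidence"],2),np.round(d["centre"],1),len(xs),cv2.minAreaRect(np.c_[xs,ys].astype(np.float32)))
a=cv2.resize(s["image"][215:315,265:365],None,fx=4,fy=4,interpolation=2)
b=cv2.resize(t["image"][225:325,205:305],None,fx=4,fy=4,interpolation=2)
cv2.imwrite("pics/c1.png",np.hstack([a,b]))
```

```text
root [0.5105 0.2029 0.2385] wire [0.5016 0.1339 0.2391]
hole [0.5076 0.1326 0.2284] cen [0.504  0.1338 0.1686] foot [0.4992 0.1327 0.109 ]
rack [0.514  0.2055 0.004 ]
grey big hole [0.3884 0.0833 0.165 ] green cen [0.5723 0.034  0.0737]
s bin 0.95 [375.1 238.6] 1430 ((375.941162109375, 235.76470947265625), (44.24663162231445, 36.35770034790039), 30.963756561279297)
s bin 0.91 [447.3 247.1] 1409 ((448.7615051269531, 248.1984405517578), (45.312469482421875, 35.63372039794922), 43.53120040893555)
s hinge_hole 0.95 [376.9 313.7] 1121 ((377.1233215332031, 310.8369140625), (21.76603889465332, 71.24263000488281), 10.539183616638184)
s hinge_hole 0.89 [325.7 249.7] 471 ((322.1646423339844, 256.95147705078125), (46.62620544433594, 19.150049209594727), 87.61405944824219)
s hinge_hole 0.74 [313.8 273.8] 802 ((316.5, 275.0), (56.38481903076172, 17.804309844970703), 88.45184326171875)
s rack 0.87 [291.4 314.3] 6971 ((284.3456115722656, 316.94830322265625), (107.9515380859375, 168.89047241210938), 2.563770055770874)
s hinge_center 0.96 [315.8 279.4] 855 ((316.44073486328125, 275.4870300292969), (5
[... 1453 characters left out ...]
671386719), 45.0)
t hinge_center 0.85 [267.9 276.6] 314 ((267.0, 276.0000305175781), (15.522278785705566, 24.253562927246094), 14.03624439239502)
t hinge_center 0.75 [289.3 328.8] 271 ((289.17352294921875, 330.2441101074219), (30.44851303100586, 9.970544815063477), 4.39870548248291)
t hinge_center 0.6 [233.4 271.7] 3466 ((232.08291625976562, 274.2912292480469), (93.347900390625, 101.28529357910156), 45.616058349609375)
t hinge_center 0.56 [311.8 253.2] 193 ((312.7739562988281, 251.3972625732422), (27.738752365112305, 8.192880630493164), 69.44395446777344)
t hinge_center 0.35 [472.  252.4] 3661 ((471.99908447265625, 249.6958465576172), (67.97748565673828, 57.82334899902344), 77.7352294921875)
```

View pics/c1.png

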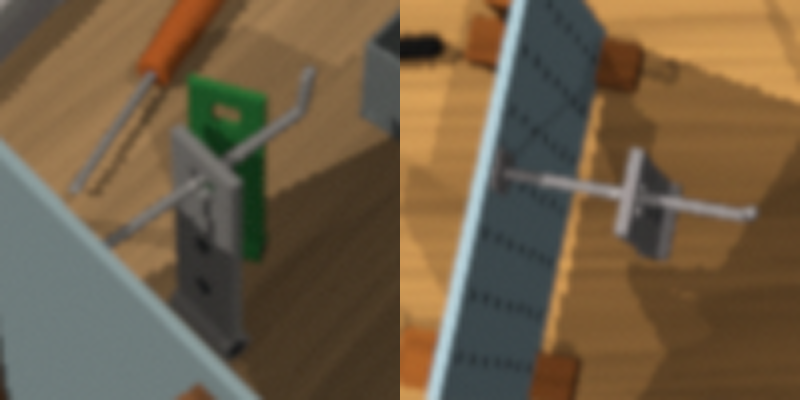

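The crop shows the hook's bend at side pixel (339.5,243.7), top pixel (290.5,278). Its tip is at side pixel (342,232.5). Next I fit box models of the hinge and bin to the silhouettes, and fit the wire on its known plane.

```bash
cat > fit.py <<'E'
from h import *
from scipy.optimize import minimize
def box(hx,hy,z0,z1): return np.array([[a,b,c] for a in(-hx,hx) for b in(-hy,hy) for c in(z0,z1)])
def fit(cams,masks,V,p0,vert=True):
    def f(p):
        R=cv2.Rodrigues(np.array([0,0,p[2]]))[0];X=V@R.T+[p[0],p[1],0];e=0
        for c,m in zip(cams,masks):
            h=cv2.convexHull(np.array([proj(c,x) for x in X],np.float32))
            im=np.zeros((480,640),np.uint8);cv2.fillConvexPoly(im,np.round(h*16).astype(np.int32),1,cv2.LINE_8,4)
            e+=1-(im&m).sum()/(im|m).sum()
        return e
    best=None
    for dy in(-.15,.15):
        r=minimize(f,p0,method="Nelder-Mead",options=dict(initial_simplex=np.array(p0)+np.array([[0,0,0],[.008,0,0],[0,.008,0],[0,0,dy]])))
        if best is None or r.fun<best.fun:best=r
    return best
def near(c,q,p):
    return min(bot.silhouettes(c,q),key=lambda d:np.hypot(*(np.array(d["centre"])-p)))["pixels"].astype(np.uint8)
E
python3 - <<'E'
from fit import *
np.set_printoptions(precision=4,suppress=True)
s=bot.capture("side");t=bot.capture("top")
bm=[near(s,"bin",(376,238)),near(t,"bin",(377,272))]
bp=onz(t,(377,272),.07);r=fit([s,t],bm,box(.028,.042,0,.07),[bp[0],bp[1],1.57]);print("bin",r.x,np.degrees(r.x[2]),r.fun)
hm=[near(s,"hinge_center",(316,277)),near(t,"hinge_center",(267,276))]
for a in(1.3,1.57,1.8):
    r=fit([s,t],hm,box(.003,.022,.101,.251),[.507,.134,a]);print("hinge",r.x,np.degrees(r.x[2]),r.fun)
z=.235
for n,p in(("root",(230,267.7)),("wire mid",(245,270.3)),("w2",(275,275.5)),("bend",(290.5,278))):print(n,onz(t,p,z))
for n,p in(("root",(290.3,280)),("w1",(302,270.5)),("w2",(326,252.5)),("bend",(339.5,243.7))):print("side",n,onz(s,p,z))
print("tip",tri([s,t],[(342,232.5),(292.5,278.3)]))
print("board top",onz(t,(233.75,225),.26),onz(t,(214.25,325),.26))
print("hinge top",onz(t,(264,262.5),.251),onz(t,(260.5,283.75),.251))
E
```

```text
bin [ 0.5303 -0.1231  1.5518] 88.90943022136261 0.15311619184356018
hinge [0.5041 0.1313 1.3978] 80.08544914076079 0.27226774806912457
hinge [0.5039 0.1306 1.3457] 77.10415201788248 0.26692039523897937
hinge [0.5038 0.1314 1.3725] 78.63765693946253 0.279680334502293
root [0.5163 0.2002 0.235 ]
wire mid [0.5109 0.1693 0.235 ]
w2 [0.5    0.1076 0.235 ]
bend [0.4948 0.0759 0.235 ]
side root [0.5078 0.1996 0.235 ]
side w1 [0.5049 0.1703 0.235 ]
side w2 [0.4966 0.1102 0.235 ]
side bend [0.4898 0.0776 0.235 ]
tip [0.4911 0.0699 0.2607]
board top [0.6003 0.1904 0.26  ] [0.4004 0.2224 0.26  ]
hinge top [0.5247 0.1286 0.251 ] [0.4817 0.1348 0.251 ]
```

The hook points out along about (-0.16,-0.987), with the bend about 125 mm from the board. The hinge is at (0.504,0.131) and the bin at (0.530,-0.123). These agree with the sizes given, so I start moving: turn and rise, then go across.

>>> play_rows --moves '[[[0,0,-15,0,0,-0.14],[0,0,-15,0,0,-0.14],[0,0,-15,0,0,-0.14],[0,0,-15,0,0,-0.14],[0,0,-15,0,0,-0.14]]]' --fingers 1

```text
time_s: 2.5
position: [0.1798, -0.5984, 0.3122]
tcp_rot: [[0.542, 0.84, -0.0], [0.84, -0.542, 0.0], [0.0, -0.0, -1.0]]
force: [0.6, 0.3, 0.3]
opening: 1.0
grasp_force: 0.0
```

>>> play_rows --moves '[[[0,0,-15,0,0,-0.14],[0,0,-15,0,0,-0.14],[0,0,-15,0,0,-0.14],[20,5,0,0,0,0],[40,10,0,0,0,0]]]'

```text
time_s: 3.0
position: [0.2034, -0.5436, 0.3568]
tcp_rot: [[0.161, 0.987, 0.0], [0.987, -0.161, -0.003], [-0.003, 0.001, -1.0]]
force: [-0.5, 0.1, 0.3]
opening: 0.999
grasp_force: 0.0
```

>>> play_rows --moves '[[[45,12,0,0,0,0],[45,12,0,0,0,0],[45,12,0,0,0,0],[45,12,0,0,0,0],[45,12,0,0,0,0]]]'

```text
time_s: 3.5
position: [0.2994, -0.3272, 0.3567]
tcp_rot: [[0.159, 0.987, 0.001], [0.987, -0.159, -0.0], [-0.0, 0.001, -1.0]]
force: [0.7, -0.3, 0.3]
opening: 1.003
grasp_force: 0.0
```

>>> play_rows --moves '[[[45,12,0,0,0,0],[45,12,0,0,0,0],[45,12,0,0,0,0],[45,12,0,0,0,0],[45,12,0,0,0,0]]]'

```text
time_s: 4.0
position: [0.3943, -0.1146, 0.3569]
tcp_rot: [[0.159, 0.987, 0.001], [0.987, -0.159, -0.001], [-0.0, 0.001, -1.0]]
force: [0.3, -0.9, 0.5]
opening: 0.999
grasp_force: 0.0
```

>>> play_rows --moves '[[[45,12,0,0,0,0],[45,12,0,0,0,0],[45,12,0,0,0,0],[45,12,0,0,0,0],[25,6,0,0,0,0]]]'

```text
time_s: 4.5
position: [0.4805, 0.0806, 0.3567]
tcp_rot: [[0.156, 0.988, 0.001], [0.988, -0.156, 0.001], [0.001, 0.001, -1.0]]
force: [1.4, -0.5, -0.2]
opening: 1.002
grasp_force: 0.0
```

>>> play_rows --moves '[[[27,7,0,0,0,0],[27,7,0,0,0,0],[0,0,20,0,0,0],[0,0,20,0,0,0],[0,0,0,0,0,0]]]'

```text
time_s: 5.0
position: [0.5001, 0.1288, 0.3141]
tcp_rot: [[0.158, 0.987, -0.006], [0.987, -0.158, -0.0], [-0.001, -0.006, -1.0]]
force: [-0.0, -0.9, 0.1]
opening: 1.0
grasp_force: 0.0
```

Run:
```python
from h import *
np.set_printoptions(precision=4,suppress=True)
st=bot.read_state();print(st["position"],st["tcp_rot"],st["joint_positions"])
s=bot.capture("side");t=bot.capture("top")
for n,p in(("proj tcp",st["position"]),):print(n,proj(s,p),proj(t,p))
for q in("hinge_hole","hinge_center","hinge_foot","hook_wire"):
    for c in(s,t):print(q,[(np.round(d["centre"],1).tolist(),round(d["confidence"],2)) for d in bot.pinpoint(c,q)])
a=cv2.resize(s["image"][195:315,265:365],None,fx=4,fy=4,interpolation=2)
b=cv2.resize(t["image"][215:335,205:305],None,fx=4,fy=4,interpolation=2)
cv2.imwrite("pics/c2.png",np.hstack([a,b]))
```

```text
[0.5001 0.1288 0.3141] [[ 0.1577  0.9875 -0.0063]
 [ 0.9875 -0.1577 -0.0003]
 [-0.0013 -0.0062 -1.    ]] [ 2.0359 16.8273 91.4998 -0.0044 72.0365 11.1099]
proj tcp [318.058  230.9655] [259.4835 270.8429]
hinge_hole [([321.6, 241.0], 0.96), ([377.7, 295.9], 0.86)]
hinge_hole [([286.6, 327.8], 0.68), ([314.8, 249.8], 0.44)]
hinge_center [([374.9, 314.7], 0.85), ([317.7, 278.6], 0.74), ([319.4, 258.3], 0.62)]
hinge_center [([311.7, 251.3], 0.71), ([286.7, 330.2], 0.57)]
hinge_foot [([325.3, 273.4], 0.86), ([375.3, 334.4], 0.57), ([314.8, 299.4], 0.55)]
hinge_foot [([312.9, 257.4], 0.63), ([293.6, 328.7], 0.53)]
hook_wire [([314.3, 256.5], 0.91)]
hook_wire [([379.3, 275.1], 0.25), ([321.9, 178.7], 0.19)]
```

View pics/c2.png

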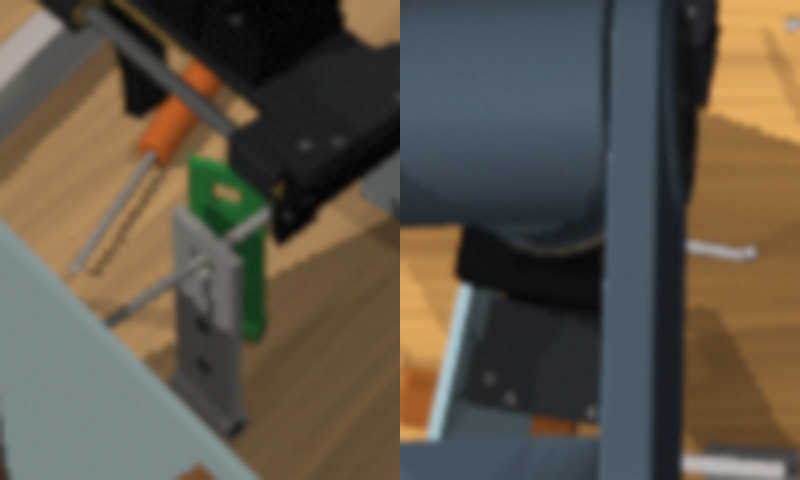

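The gripper is above the hinge. The hinge's top corners show at side pixels (308.8,247) and (325,257.5), and the top view is blocked by the arm. I'll check the hinge model against those corners.

Run:
```python
from h import *
np.set_printoptions(precision=4,suppress=True)
s=bot.capture("side")
w=np.array([.987,-.158,0]);
for c in ([.504,.131],[.503,.1305],[.501,.130]):
    C=np.array([*c,.251]);print(c,proj(s,C+.022*w),proj(s,C-.022*w))
a=onz(s,(308.8,247),.251);b=onz(s,(325,257.5),.251);print(a,b,(a+b)/2,np.linalg.norm(a-b),np.degrees(np.arctan2((a-b)[1],(a-b)[0])))
```

```text
[0.504, 0.131] [308.0989 245.2426] [323.8441 259.4044]
[0.503, 0.1305] [308.6813 245.3449] [324.4413 259.5112]
[0.501, 0.13] [309.6749 245.7143] [325.4647 259.8964]
[0.522  0.1299 0.251 ] [0.4834 0.1298 0.251 ] [0.5027 0.1298 0.251 ] 0.038678048784836445 0.14368443980762372
```

>>> play_rows --moves '[[[2,3,20,0,0,0],[0,0,25,0,0,0],[0,0,25,0,0,0],[0,0,20,0,0,0],[0,0,13,0,0,0]]]'

```text
time_s: 6.05
position: [0.5046, 0.1301, 0.2121]
tcp_rot: [[0.158, 0.987, -0.002], [0.987, -0.158, -0.0], [-0.0, -0.002, -1.0]]
force: [-0.6, 0.1, 1.1]
opening: 1.001
grasp_force: 0.0
```

>>> play_rows --moves '[[[0,0,0,0,0,0],[0,0,0,0,0,0],[0,0,0,0,0,0],[0,0,0,0,0,0],[0,0,0,0,0,0]]]' --fingers 0.15

```text
time_s: 6.55
position: [0.5057, 0.1302, 0.2143]
tcp_rot: [[0.158, 0.987, 0.002], [0.987, -0.158, 0.0], [0.0, 0.002, -1.0]]
force: [-0.8, -0.4, 0.1]
opening: 0.641
grasp_force: 0.0
```

>>> play_rows --moves '[[[0,0,0,0,0,0],[0,0,0,0,0,0],[0,0,0,0,0,0],[0,0,0,0,0,0]]]' --fingers 0.04

```text
time_s: 6.95
position: [0.5046, 0.1302, 0.2135]
tcp_rot: [[0.158, 0.987, -0.001], [0.987, -0.158, 0.0], [-0.0, -0.001, -1.0]]
force: [-2.2, -0.0, 1.6]
opening: 0.522
grasp_force: 1.0
```

>>> play_rows --moves '[[[0,-0.7,0,0,0,0],[0,0,0,0,0,0],[0,0,0,0,0,0]]]' --fingers 0.01

```text
time_s: 7.25
position: [0.5044, 0.1303, 0.2136]
tcp_rot: [[0.158, 0.987, -0.0], [0.987, -0.158, 0.0], [-0.0, -0.0, -1.0]]
force: [-1.1, -0.1, 0.7]
opening: 0.504
grasp_force: 2.5
```

>>> play_rows --moves '[[[0,0,0,0,0,0],[0,0,0,0,0,0],[0,0,0,0,0,0]]]' --fingers -0.03

```text
time_s: 7.55
position: [0.5046, 0.1302, 0.2135]
tcp_rot: [[0.158, 0.987, -0.0], [0.987, -0.158, 0.0], [-0.0, -0.0, -1.0]]
force: [-2.7, -0.1, 0.8]
opening: 0.502
grasp_force: 30.0
```

>>> play_rows --moves '[[[0,0,-2,0,0,0],[0,0,-2,0,0,0],[0,0,-2,0,0,0],[0,0,0,0,0,0],[0,0,0,0,0,0]]]' --fingers -1

```text
time_s: 8.05
position: [0.5047, 0.1302, 0.2196]
tcp_rot: [[0.158, 0.987, 0.0], [0.987, -0.158, -0.0], [0.0, 0.0, -1.0]]
force: [0.2, -0.6, -2.0]
opening: 0.5
grasp_force: 30.0
```

Run:
```python
from h import *
np.set_printoptions(precision=4,suppress=True)
st=bot.read_state();print(st)
s=bot.capture("side");t=bot.capture("top")
a=cv2.resize(s["image"][215:315,275:355],None,fx=5,fy=5,interpolation=2)
b=cv2.resize(t["image"][225:325,225:305],None,fx=5,fy=5,interpolation=2)
cv2.imwrite("pics/c3.png",np.hstack([a,b]))
```

```text
{'time_s': 8.05, 'joint_positions': array([ 2.1688, 23.563 , 97.9766, -0.0033, 58.4443, 11.2834]), 'qvel': array([-0.0769,  0.0591,  0.1459,  0.0116,  0.0875, -0.0969]), 'tau': array([ -0.0071, -37.3984, -15.953 ,   0.077 ,   0.0091,   0.0003]), 'position': array([0.5047, 0.1302, 0.2196]), 'tcp_rot': array([[ 0.1584,  0.9874,  0.0003],
       [ 0.9874, -0.1584, -0.    ],
       [ 0.    ,  0.0003, -1.    ]]), 'force': array([ 0.1583, -0.5864, -2.0211]), 'moment': array([-0.0289, -0.0547, -0.0147]), 'grasp_force': 29.972225055098534, 'opening': 0.4999341024246978}
```

View pics/c3.png

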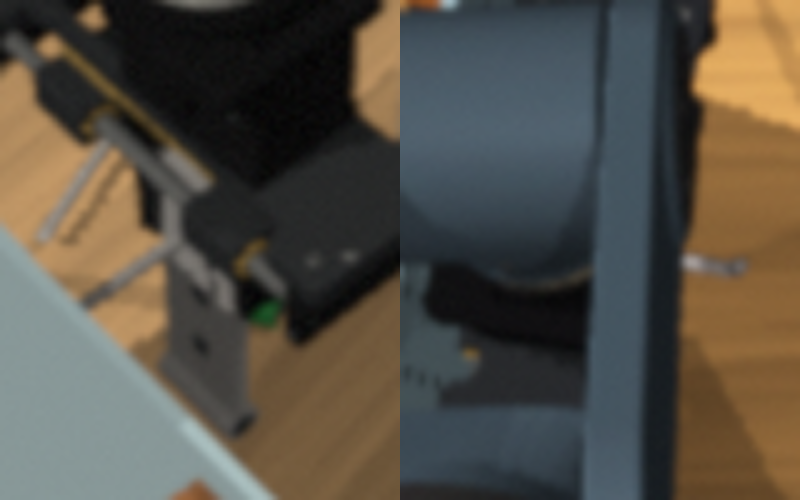

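The hinge is held (30 N) and the weight shows on the wrist, with the wire about centred in the hole. The gripper's body needs room from the board before tilting, so I slide outward along the wire first.

>>> play_rows --moves '[[[-5,0,0,0,0,0],[-5,0,0,0,0,0],[-5,0,0,0,0,0],[-5,0,0,0,0,0],[0,0,0,0,0,0]]]'

```text
time_s: 8.65
position: [0.5013, 0.1097, 0.2196]
tcp_rot: [[0.159, 0.987, -0.0], [0.987, -0.159, -0.0], [-0.0, -0.0, -1.0]]
force: [-0.0, -1.0, -3.0]
opening: 0.502
grasp_force: 30.0
```

>>> play_rows --moves '[[[-5,0,0,0,0,0],[-5,0,0,0,0,0],[-4,0,0,0,0,0],[0,0,0,0,0,0],[0,0,0,0,0,0]]]'

```text
time_s: 9.15
position: [0.4992, 0.0966, 0.2196]
tcp_rot: [[0.159, 0.987, 0.0], [0.987, -0.159, 0.0], [0.0, -0.0, -1.0]]
force: [-0.5, -0.1, -2.5]
opening: 0.499
grasp_force: 30.0
```

>>> play_rows --moves '[[[-1.1,0,0,0,-0.07,0],[-1.1,0,0,0,-0.07,0],[-1.1,0,0,0,-0.07,0],[-1.1,0,0,0,-0.07,0],[0,0,0,0,0,0]]]'

```text
time_s: 9.65
position: [0.4987, 0.094, 0.2195]
tcp_rot: [[0.15, 0.988, -0.043], [0.95, -0.156, -0.272], [-0.276, -0.0, -0.961]]
force: [0.4, 0.1, -2.7]
opening: 0.498
grasp_force: 30.0
```

>>> play_rows --moves '[[[-1.1,0,0,0,-0.07,0],[-1.1,0,0,0,-0.07,0],[-1.1,0,0,0,-0.07,0],[0,0,0,0,0,0],[0,0,0,0,0,0]]]'

```text
time_s: 10.15
position: [0.498, 0.0895, 0.2208]
tcp_rot: [[0.139, 0.987, -0.075], [0.872, -0.158, -0.462], [-0.468, -0.001, -0.883]]
force: [0.2, -0.4, -3.2]
opening: 0.503
grasp_force: 30.0
```

>>> play_rows --moves '[[[-1.1,0,0,0,-0.07,0],[-1.1,0,0,0,-0.07,0],[-1.1,0,0,0,-0.07,0],[0,0,0,0,0,0],[0,0,0,0,0,0]]]'

```text
time_s: 10.65
position: [0.4979, 0.0866, 0.223]
tcp_rot: [[0.122, 0.987, -0.102], [0.757, -0.159, -0.634], [-0.642, 0.0, -0.767]]
force: [0.2, 0.1, -2.5]
opening: 0.499
grasp_force: 30.0
```

Run:
```python
from h import *
np.set_printoptions(precision=4,suppress=True)
st=bot.read_state();R=np.array(st["tcp_rot"]);p=st["position"]
print(st["joint_positions"],st["force"],st["moment"],"hole",p-.0155*R[:,2],"foot",p+(.128-.0155)*R[:,2])
s=bot.capture("side");t=bot.capture("top")
print("foot px",proj(s,p+.1125*R[:,2]),proj(t,p+.1125*R[:,2]))
a=cv2.resize(s["image"][215:315,285:365],None,fx=5,fy=5,interpolation=2)
b=cv2.resize(t["image"][225:325,245:325],None,fx=5,fy=5,interpolation=2)
cv2.imwrite("pics/c4.png",np.hstack([a,b]))
```

```text
[ 16.4294  33.6621  91.1004 -36.3175  77.8725  40.733 ] [ 0.1546  0.1009 -2.5212] [ 0.6729 -0.1993 -0.007 ] hole [0.4995 0.0964 0.2349] foot [0.4865 0.0153 0.1367]
foot px [357.7884 255.0403] [320.5724 286.3209]
```

View pics/c4.png

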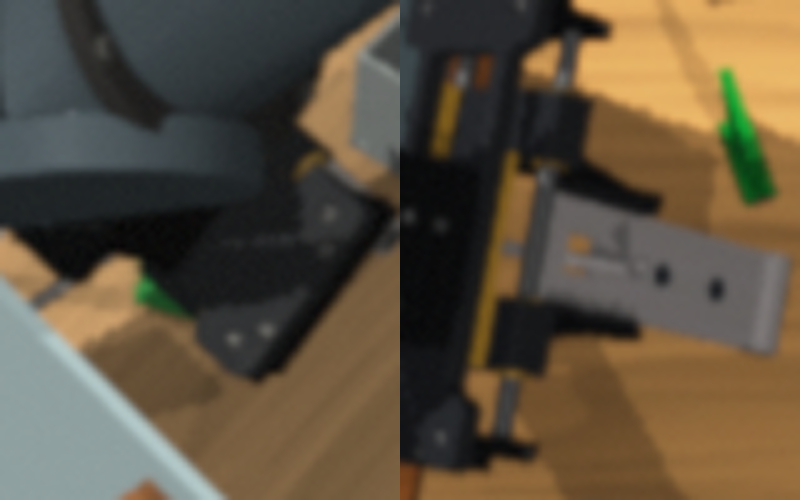

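The top view shows the hinge tilted as planned, with its foot at (782,305) in the crop where the model predicts it, so the grip hasn't slipped. The wire sits about 4 mm off centre in the hole, towards the robot's right of hinge centre. I'll shift the tool about 3.5 mm in -y while sliding out to near the bend.

>>> play_rows --moves '[[[0,-1.2,0,0,0,0],[0,-1.2,0,0,0,0],[0,-1.1,0,0,0,0],[0,0,0,0,0,0],[0,0,0,0,0,0]]]'

```text
time_s: 11.25
position: [0.4938, 0.087, 0.223]
tcp_rot: [[0.121, 0.987, -0.103], [0.755, -0.159, -0.636], [-0.644, -0.0, -0.765]]
force: [-0.3, 0.2, -0.4]
opening: 0.505
grasp_force: 30.0
```

>>> play_rows --moves '[[[-2.3,0,1.9,0,0,0],[-2.3,0,1.9,0,0,0],[-2.3,0,1.9,0,0,0],[-2.3,0,1.9,0,0,0],[0,0,0,0,0,0]]]'

```text
time_s: 11.75
position: [0.492, 0.0746, 0.2231]
tcp_rot: [[0.121, 0.987, -0.103], [0.755, -0.159, -0.637], [-0.645, -0.0, -0.764]]
force: [0.4, -0.1, -1.3]
opening: 0.501
grasp_force: 30.0
```

Run:
```python
from h import *
np.set_printoptions(precision=4,suppress=True)
st=bot.read_state();R=np.array(st["tcp_rot"]);p=st["position"];H=p-.0155*R[:,2]
print(st["force"],"hole",H)
t=bot.capture("top")
print("hole px",proj(t,H),"bend px if z.235",onz(t,(290.5,278),.235))
x0,y0=260,255
b=cv2.resize(t["image"][y0:y0+50,x0:x0+66],None,fx=12,fy=12,interpolation=2)
cv2.imwrite("pics/c5.png",b)
```

```text
[ 0.4379 -0.1425 -1.2942] hole [0.4936 0.0845 0.2349]
hole px [286.2849 278.6326] bend px if z.235 [0.4948 0.0759 0.235 ]
```

View pics/c5.png

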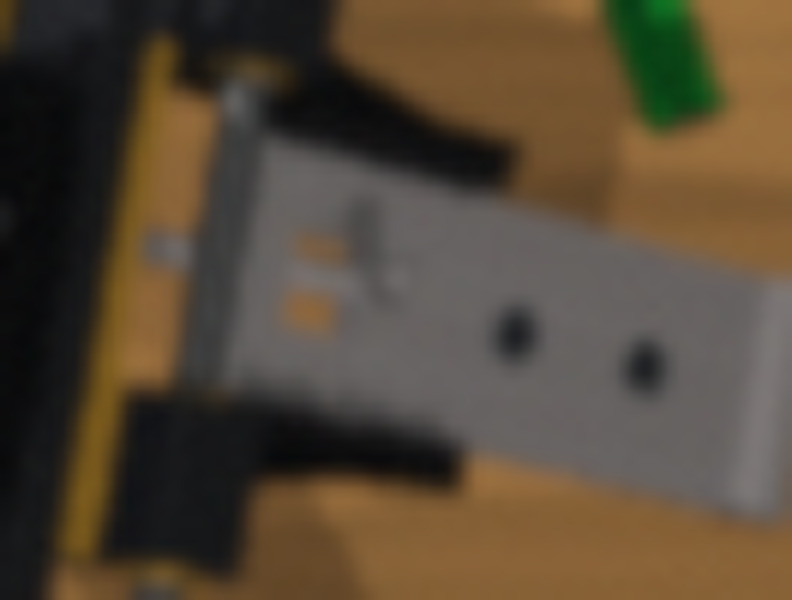

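The hole's centre is at (315,282) in the crop, the wire at (320,277) runs through its middle, and the tip is at (400,278). It is centred sideways, with the bend about 8 mm ahead. Next I raise it 1 mm and ease on.

>>> play_rows --moves '[[[-0.6,0,-0.8,0,0,0],[0,0,0,0,0,0],[0,0,0,0,0,0]]]'

```text
time_s: 12.1
position: [0.4923, 0.0755, 0.2239]
tcp_rot: [[0.121, 0.987, -0.102], [0.755, -0.158, -0.636], [-0.644, -0.0, -0.765]]
force: [0.4, -0.9, -2.1]
opening: 0.504
grasp_force: 30.0
```

>>> play_rows --moves '[[[-1.5,0,1.3,0,0,0],[-1.5,0,1.3,0,0,0],[0,0,0,0,0,0],[0,0,0,0,0,0]]]'

```text
time_s: 12.5
position: [0.4916, 0.0714, 0.2239]
tcp_rot: [[0.121, 0.987, -0.102], [0.755, -0.158, -0.636], [-0.644, -0.0, -0.765]]
force: [-0.6, 1.2, -1.9]
opening: 0.498
grasp_force: 30.0
```

>>> play_rows --moves '[[[-1.5,0,1.3,0,0,0],[-1.5,0,1.3,0,0,0],[0,0,0,0,0,0],[0,0,0,0,0,0]]]'

```text
time_s: 12.9
position: [0.491, 0.0675, 0.2239]
tcp_rot: [[0.121, 0.987, -0.102], [0.755, -0.158, -0.636], [-0.644, -0.0, -0.765]]
force: [-0.0, -0.4, -2.5]
opening: 0.501
grasp_force: 30.0
```

>>> play_rows --moves '[[[-1.6,0,-1.1,0,0,0],[-1.6,0,-1.1,0,0,0],[0,0,0,0,0,0],[0,0,0,0,0,0]]]'

```text
time_s: 13.3
position: [0.4909, 0.0665, 0.2278]
tcp_rot: [[0.121, 0.987, -0.102], [0.755, -0.158, -0.636], [-0.644, 0.0, -0.765]]
force: [0.1, 0.4, -3.0]
opening: 0.504
grasp_force: 30.0
```

>>> play_rows --moves '[[[-1.6,0,-1.1,0,0,0],[-1.6,0,-1.1,0,0,0],[0,0,0,0,0,0],[0,0,0,0,0,0]]]'

```text
time_s: 13.7
position: [0.4907, 0.0655, 0.2315]
tcp_rot: [[0.121, 0.987, -0.102], [0.755, -0.158, -0.636], [-0.644, 0.0, -0.765]]
force: [-0.8, -0.3, -3.3]
opening: 0.504
grasp_force: 30.0
```

>>> play_rows --moves '[[[-1.6,0,-1.1,0,0,0],[-1.6,0,-1.1,0,0,0],[0,0,0,0,0,0],[0,0,0,0,0,0]]]'

```text
time_s: 14.1
position: [0.4903, 0.0642, 0.2354]
tcp_rot: [[0.121, 0.987, -0.102], [0.755, -0.159, -0.637], [-0.645, -0.0, -0.764]]
force: [-0.4, -1.4, -2.3]
opening: 0.499
grasp_force: 30.0
```

Run:
```python
from h import *
np.set_printoptions(precision=4,suppress=True)
st=bot.read_state();R=np.array(st["tcp_rot"]);p=st["position"];H=p-.0155*R[:,2]
print(st["force"],st["moment"],"hole",H)
t=bot.capture("top")
print("hole px",proj(t,H),"edge top/bottom",proj(t,H-.009*R[:,2]),proj(t,H+.009*R[:,2]),"tip est",proj(t,np.array([.4911,.0699,.2607])))
x0,y0=270,258
b=cv2.resize(t["image"][y0:y0+40,x0:x0+50],None,fx=15,fy=15,interpolation=2)
cv2.imwrite("pics/c6.png",b)
```

```text
[-0.4024 -1.3654 -2.2848] [ 0.5539 -0.1177 -0.1492] hole [0.4919 0.0741 0.2473]
hole px [290.9835 278.8059] edge top/bottom [287.8892 277.9941] [294.0359 279.6067] tip est [292.6137 278.5016]
```

View pics/c6.png

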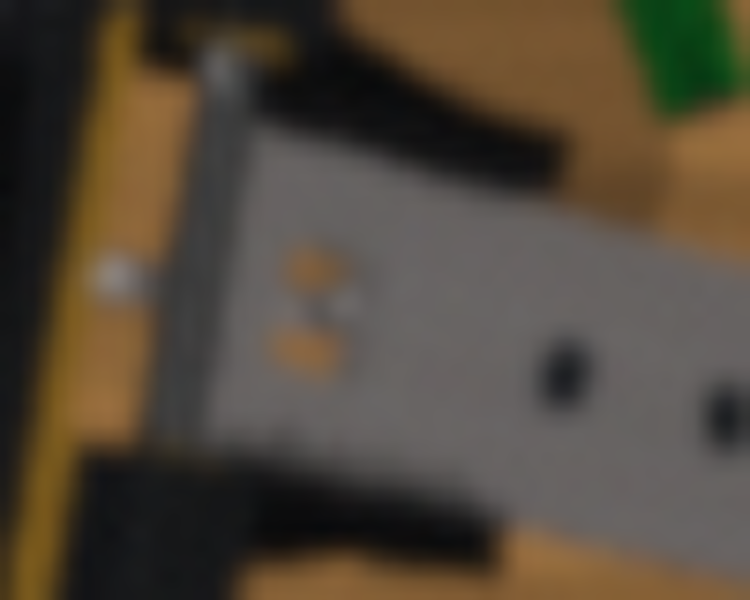

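The tip shows at (340,300) in the crop, over the lower half of the hole, and the hole spans x 275–345. That agrees with the model, so I continue up along the end, shifted 1 mm towards the spur's side.

>>> play_rows --moves '[[[-1.6,0,-1.6,0,0,0],[-1.6,0,-1.6,0,0,0],[0,0,0,0,0,0],[0,0,0,0,0,0]]]'

```text
time_s: 14.55
position: [0.4905, 0.0637, 0.2402]
tcp_rot: [[0.121, 0.987, -0.102], [0.754, -0.158, -0.637], [-0.645, 0.0, -0.764]]
force: [-0.9, -2.7, -1.8]
opening: 0.5
grasp_force: 30.0
```

>>> play_rows --moves '[[[-1.6,0,-1.1,0,0,0],[-1.6,0,-1.1,0,0,0],[0,0,0,0,0,0],[0,0,0,0,0,0]]]'

```text
time_s: 14.95
position: [0.4904, 0.063, 0.2438]
tcp_rot: [[0.121, 0.987, -0.102], [0.755, -0.158, -0.636], [-0.645, 0.0, -0.765]]
force: [-1.4, -2.3, -1.8]
opening: 0.503
grasp_force: 30.0
```

>>> play_rows --moves '[[[-1.6,0,-1.1,0,0,0],[-1.6,0,-1.1,0,0,0],[0,0,0,0,0,0],[0,0,0,0,0,0]]]'

```text
time_s: 15.35
position: [0.4903, 0.0621, 0.2474]
tcp_rot: [[0.121, 0.987, -0.101], [0.755, -0.158, -0.636], [-0.644, 0.001, -0.765]]
force: [-0.1, -1.1, -2.4]
opening: 0.501
grasp_force: 30.0
```

>>> play_rows --moves '[[[-1.8,0,-0.6,0,0,0],[-1.8,0,-0.8,0,0,0],[0,0,0,0,0,0],[0,0,0,0,0,0]]]'

```text
time_s: 15.75
position: [0.4899, 0.0604, 0.2506]
tcp_rot: [[0.121, 0.987, -0.102], [0.755, -0.158, -0.636], [-0.644, 0.0, -0.765]]
force: [0.0, -0.2, -2.7]
opening: 0.504
grasp_force: 30.0
```

>>> play_rows --moves '[[[-1.7,0,-1,0,0,0],[-1.7,0,-1,0,0,0],[0,0,0,0,0,0],[0,0,0,0,0,0]]]'

```text
time_s: 16.15
position: [0.4897, 0.0589, 0.2543]
tcp_rot: [[0.121, 0.987, -0.102], [0.755, -0.158, -0.636], [-0.644, 0.0, -0.765]]
force: [-0.5, -0.7, -3.3]
opening: 0.5
grasp_force: 30.0
```

>>> play_rows --moves '[[[-1.7,0,-1,0,0,0],[-1.7,0,-1,0,0,0],[0,0,0,0,0,0],[0,0,0,0,0,0]]]'

```text
time_s: 16.55
position: [0.4895, 0.0576, 0.258]
tcp_rot: [[0.121, 0.987, -0.102], [0.755, -0.158, -0.636], [-0.644, 0.0, -0.765]]
force: [0.5, 0.4, -2.2]
opening: 0.5
grasp_force: 30.0
```

Contact-free. I continue until the hole is well above the tip, then check with a picture.

>>> play_rows --moves '[[[-1.7,0,-1,0,0,0],[-1.7,0,-1,0,0,0],[-1.7,0,-1,0,0,0],[0,0,0,0,0,0]]]'

```text
time_s: 16.95
position: [0.4893, 0.0556, 0.2639]
tcp_rot: [[0.122, 0.987, -0.102], [0.755, -0.158, -0.636], [-0.644, 0.001, -0.765]]
force: [-0.0, 0.7, -2.6]
opening: 0.5
grasp_force: 30.0
```

>>> play_rows --moves '[[[-1.7,0,-1.3,0,0,0],[-1.7,0,-1.3,0,0,0],[-1.7,0,-1.3,0,0,0],[-1.7,0,-1.3,0,0,0],[0,0,0,0,0,0]]]'

```text
time_s: 17.45
position: [0.489, 0.0538, 0.2723]
tcp_rot: [[0.122, 0.987, -0.101], [0.755, -0.158, -0.636], [-0.644, 0.001, -0.765]]
force: [0.2, -0.2, -2.5]
opening: 0.505
grasp_force: 30.0
```

Run:
```python
from h import *
np.set_printoptions(precision=4,suppress=True)
st=bot.read_state();R=np.array(st["tcp_rot"]);p=st["position"];H=p-.0155*R[:,2]
print(st["force"],st["moment"],st["joint_positions"],"hole",H)
t=bot.capture("top");s=bot.capture("side")
print("hole px",proj(t,H))
b=cv2.resize(t["image"][255:295,270:320],None,fx=8,fy=8,interpolation=2)
a=cv2.resize(s["image"][210:290,280:380],None,fx=4,fy=4,interpolation=2)
cv2.imwrite("pics/c7.png",np.hstack([a,b]))
```

```text
[ 0.1802 -0.1992 -2.4801] [ 0.7356 -0.2084 -0.0212] [ 13.5547  28.3968  91.923  -37.1243  80.0764  36.0701] hole [0.4905 0.0637 0.2841]
hole px [295.0366 277.5153]
```

View pics/c7.png

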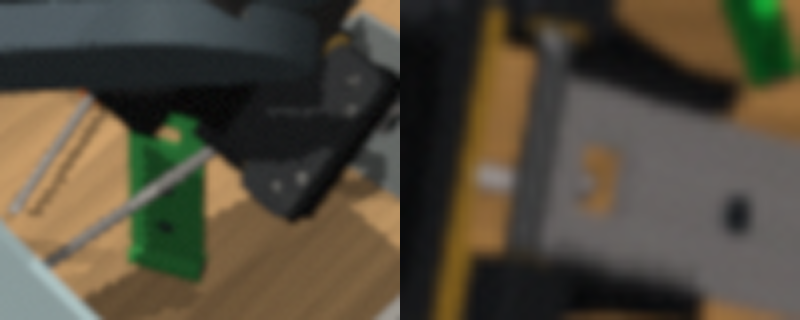

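The hole is now clear above the tip: it shows open at (600,180) in the crop, with the tip below it at (585,185). The wire is straight and nothing is touching. I lift, move away from the hook, then straighten up with the wrist turn included.

>>> play_rows --moves '[[[-6.4,0,-7.6,0,0,0],[-6.4,0,-7.6,0,0,0],[-6.4,0,-7.6,0,0,0],[-6.4,0,-7.6,0,0,0],[-7.6,0,6.4,0,0,0]]]'

```text
time_s: 18.05
position: [0.4885, 0.0446, 0.3135]
tcp_rot: [[0.123, 0.988, -0.097], [0.756, -0.157, -0.636], [-0.643, 0.004, -0.766]]
force: [0.3, -0.9, -2.2]
opening: 0.5
grasp_force: 30.0
```

>>> play_rows --moves '[[[-11,0,10,0,0,0],[-11,0,10,0,0,0],[-11,0,10,0,0,0],[-11,0,10,0,0,0],[0,0,0,0,0,0]]]'

```text
time_s: 18.55
position: [0.4767, -0.0169, 0.3092]
tcp_rot: [[0.122, 0.987, -0.105], [0.754, -0.161, -0.636], [-0.645, -0.001, -0.764]]
force: [-0.2, -0.1, -3.5]
opening: 0.501
grasp_force: 30.0
```

>>> play_rows --moves '[[[0,0,0,0,0.07,0],[0,0,0,0,0.07,0],[0,0,0,0,0.07,0],[0,0,0,0,0.07,0],[0,0,0,0,0.07,0]]]'

```text
time_s: 19.05
position: [0.4777, -0.0147, 0.3095]
tcp_rot: [[0.149, 0.987, -0.054], [0.928, -0.158, -0.336], [-0.341, -0.0, -0.94]]
force: [-0.1, 0.0, -2.2]
opening: 0.499
grasp_force: 30.0
```

>>> play_rows --moves '[[[0,0,0,0,0.07,0],[0,0,0,0,0.07,0],[0,0,0,0,0.07,0],[0,0,0,0,0.07,0],[0,0,0,0,0.07,0]]]'

```text
time_s: 19.55
position: [0.4774, -0.015, 0.3095]
tcp_rot: [[0.158, 0.987, -0.0], [0.987, -0.158, 0.002], [0.002, -0.0, -1.0]]
force: [-1.0, -0.4, -1.4]
opening: 0.496
grasp_force: 30.0
```

>>> play_rows --moves '[[[0,0,0,0,0,-0.07],[0,0,0,0,0,-0.07],[0,0,0,0,0,0],[0,0,0,0,0,0]]]'

```text
time_s: 19.95
position: [0.4776, -0.0148, 0.3093]
tcp_rot: [[0.02, 1.0, -0.001], [1.0, -0.02, -0.0], [-0.001, -0.001, -1.0]]
force: [0.9, -0.2, -2.0]
opening: 0.497
grasp_force: 30.0
```

>>> play_rows --moves '[[[-20,10,0,0,0,0],[-30,16,0,0,0,0],[-30,16,0,0,0,0],[-20,13,0,0,0,0],[0,0,0,0,0,0]]]'

```text
time_s: 20.45
position: [0.5329, -0.1187, 0.3092]
tcp_rot: [[0.022, 1.0, 0.002], [1.0, -0.022, -0.002], [-0.002, 0.002, -1.0]]
force: [0.2, 0.7, -2.3]
opening: 0.504
grasp_force: 30.0
```

Run:
```python
from fit import *
np.set_printoptions(precision=4,suppress=True)
st=bot.read_state();R=np.array(st["tcp_rot"]);p=st["position"];print(p,R[:,2],st["force"])
s=bot.capture("side");t=bot.capture("top");F=p+.1125*R[:,2]
print("pred foot px",proj(s,F),proj(t,F),"cen",proj(s,p+.0375*R[:,2]),proj(t,p+.0375*R[:,2]))
for c in(s,t):
  for q in("hinge_foot","hinge_center","bin"):print(q,[(np.round(d["centre"],1).tolist(),round(d["confidence"],2)) for d in bot.pinpoint(c,q)])
  for q in("bin","hinge_center"):
    for d in bot.silhouettes(c,q):
      ys,xs=np.nonzero(d["pixels"])
      if len(xs):print(" ",q,round(d["confidence"],2),xs.min(),xs.max(),ys.min(),ys.max(),len(xs))
B=np.array([.5303,-.1231,.0]);print("bin px",proj(s,B),proj(t,B))
```

```text
[ 0.5329 -0.1187  0.3092] [ 0.0018 -0.0024 -1.    ] [ 0.1801  0.6949 -2.3153]
pred foot px [378.9444 189.1804] [383.3541 261.7806] cen [381.9304 164.0366] [387.8808 256.562 ]
hinge_foot [([324.1, 276.7], 0.86), ([370.3, 339.8], 0.77), ([376.5, 191.2], 0.73)]
hinge_center [([382.4, 169.7], 0.97), ([374.5, 314.2], 0.74), ([321.9, 255.5], 0.65), ([371.3, 246.6], 0.45), ([318.8, 257.9], 0.36)]
bin [([444.2, 256.2], 0.98), ([372.5, 247.0], 0.94)]
  bin 0.97 356 398 212 259 1424
  bin 0.71 427 459 225 274 1197
  hinge_center 0.94 361 390 277 345 1110
  hinge_center 0.87 369 391 132 195 1016
  hinge_center 0.71 312 331 234 279 733
hinge_foot [([292.1, 328.2], 0.69), ([312.6, 259.9], 0.45)]
hinge_center [([289.0, 331.5], 0.74), ([310.2, 255.2], 0.65)]
bin [([377.8, 273.2], 0.63)]
  bin 0.68 365 376 254 277 148
  hinge_center 0.75 273 304 325 336 265
  hinge_center 0.54 308 319 238 265 188
  hinge_center 0.5 244 403 162 187 2307
  hinge_center 0.18 453 506 215 283 2398
bin px [374.2841 244.2384] [375.5588 273.691 ]
```

>>> play_rows --moves '[[[8,-1.5,0,0,-0.07,0],[9,-1,0,0,-0.07,0],[2.8,0,19.8,0,0,0],[4.2,0,29.7,0,0,0],[0,0,0,0,0,0]]]'

```text
time_s: 21.55
position: [0.5259, -0.0972, 0.2554]
tcp_rot: [[0.017, 1.0, -0.011], [0.99, -0.019, -0.136], [-0.136, -0.009, -0.991]]
force: [-1.0, 0.4, -3.0]
opening: 0.499
grasp_force: 30.0
```

>>> play_rows --moves '[[[2.8,0,19.8,0,0,0],[2.8,0,19.8,0,0,0],[2.8,0,19.8,0,0,0],[0,0,0,0,0,0],[0,0,0,0,0,0]]]'

```text
time_s: 22.05
position: [0.5294, -0.0989, 0.1997]
tcp_rot: [[0.019, 1.0, -0.002], [0.99, -0.019, -0.14], [-0.14, 0.001, -0.99]]
force: [0.3, -0.0, -2.0]
opening: 0.506
grasp_force: 30.0
```

>>> play_rows --moves '[[[0.8,0,19.8,0,0,0],[2.8,0,19.8,0,0,0],[2.1,0,14.8,0,0,0],[1.4,0,9.9,0,0,0],[0,0,0,0,0,0]]]'

```text
time_s: 22.55
position: [0.5289, -0.1007, 0.1341]
tcp_rot: [[0.019, 1.0, -0.003], [0.99, -0.019, -0.139], [-0.14, -0.0, -0.99]]
force: [-0.3, 0.2, -2.7]
opening: 0.499
grasp_force: 30.0
```

>>> play_rows --moves '[[[0.6,0,4,0,0,0],[0.6,0,4,0,0,0],[0.6,0,4,0,0,0],[0,0,0,0,0,0],[0,0,0,0,0,0]]]'

```text
time_s: 23.05
position: [0.5287, -0.1004, 0.122]
tcp_rot: [[0.019, 1.0, -0.003], [0.99, -0.019, -0.14], [-0.14, -0.0, -0.99]]
force: [0.1, 0.3, -1.9]
opening: 0.503
grasp_force: 30.0
```

>>> play_rows --moves '[[[0.2,0,1.5,0,0,0],[0.2,0,1.5,0,0,0],[0,0,0,0,0,0],[0,0,0,0,0,0]]]'

```text
time_s: 23.45
position: [0.5287, -0.1004, 0.1189]
tcp_rot: [[0.019, 1.0, -0.003], [0.99, -0.019, -0.14], [-0.14, -0.0, -0.99]]
force: [-0.2, -0.0, -1.1]
opening: 0.502
grasp_force: 30.0
```

>>> play_rows --moves '[[[0.1,0,1,0,0,0],[0.1,0,1,0,0,0],[0,0,0,0,0,0],[0,0,0,0,0,0]]]'

```text
time_s: 23.85
position: [0.5287, -0.1005, 0.1169]
tcp_rot: [[0.019, 1.0, -0.003], [0.99, -0.019, -0.139], [-0.139, -0.0, -0.99]]
force: [0.4, 0.8, -2.4]
opening: 0.503
grasp_force: 30.0
```

>>> play_rows --moves '[[[0.1,0,0.7,0,0,0],[0,0,0,0,0,0],[0,0,0,0,0,0]]]'

```text
time_s: 24.15
position: [0.5288, -0.1005, 0.1163]
tcp_rot: [[0.019, 1.0, -0.002], [0.99, -0.019, -0.14], [-0.14, 0.0, -0.99]]
force: [0.3, 0.9, -1.0]
opening: 0.5
grasp_force: 30.0
```

>>> play_rows --moves '[[[0.1,0,0.8,0,0,0],[0,0,0,0,0,0],[0,0,0,0,0,0]]]'

```text
time_s: 24.45
position: [0.5289, -0.1006, 0.1162]
tcp_rot: [[0.019, 1.0, -0.002], [0.99, -0.019, -0.14], [-0.14, 0.001, -0.99]]
force: [-1.0, 0.7, 6.1]
opening: 0.506
grasp_force: 30.0
```

>>> play_rows --moves '[[[0.1,0,0.8,0,0,0],[0,0,0,0,0,0],[0,0,0,0,0,0]]]'

```text
time_s: 24.75
position: [0.5289, -0.1005, 0.1161]
tcp_rot: [[0.019, 1.0, -0.002], [0.99, -0.019, -0.14], [-0.14, 0.001, -0.99]]
force: [-2.3, 1.8, 11.6]
opening: 0.497
grasp_force: 30.0
```

The floor is reached at 0.116, as predicted, with the force up to 12 N. I ease off, open gently and draw straight back.

>>> play_rows --moves '[[[-0.1,0,-0.8,0,0,0],[0,0,0,0,0,0],[0,0,0,0,0,0]]]' --fingers 0.1

```text
time_s: 25.05
position: [0.5288, -0.1006, 0.1152]
tcp_rot: [[0.019, 1.0, -0.003], [0.99, -0.019, -0.14], [-0.14, 0.0, -0.99]]
force: [-0.9, 0.3, -0.6]
opening: 0.548
grasp_force: 0.0
```

>>> play_rows --moves '[[[0,0,0,0,0,0],[0,0,0,0,0,0],[0,0,0,0,0,0],[0,0,0,0,0,0],[0,0,0,0,0,0]]]' --fingers 0.6

```text
time_s: 25.55
position: [0.5287, -0.1005, 0.1154]
tcp_rot: [[0.019, 1.0, -0.003], [0.99, -0.019, -0.14], [-0.14, -0.0, -0.99]]
force: [0.1, 0.2, -0.8]
opening: 0.795
grasp_force: 0.0
```

>>> play_rows --moves '[[[0,0,-15,0,0,0],[0,0,-25,0,0,0],[0,0,-30,0,0,0],[0,0,-40,0,0,0],[0,0,-40,0,0,0]]]'

```text
time_s: 26.05
position: [0.5286, -0.0792, 0.265]
tcp_rot: [[0.019, 1.0, -0.004], [0.99, -0.019, -0.139], [-0.139, -0.001, -0.99]]
force: [0.2, -0.1, -0.7]
opening: 0.798
grasp_force: 0.0
```

>>> play_rows --moves '[[[0,-40,-30,0,0,0],[0,-40,0,0,0,0],[0,-40,0,0,0,0],[0,-20,0,0,0,0],[0,0,0,0,0,0]]]'

```text
time_s: 26.55
position: [0.3859, -0.0718, 0.2936]
tcp_rot: [[0.019, 1.0, -0.005], [0.99, -0.02, -0.139], [-0.139, -0.002, -0.99]]
force: [0.9, 0.9, -0.3]
opening: 0.8
grasp_force: 0.0
```

Run:
```python
from h import *
s=bot.capture("side");t=bot.capture("top")
a=cv2.resize(s["image"][150:420,150:470],None,fx=1.25,fy=1.25,interpolation=2)
b=cv2.resize(t["image"][150:420,210:530],None,fx=1.25,fy=1.25,interpolation=2)
c=cv2.resize(s["image"][190:270,340:480],(400,229),interpolation=2)
d=cv2.resize(t["image"][240:320,340:480],(400,229),interpolation=2)
cv2.imwrite("pics/c9.png",np.vstack([np.hstack([a,b]),np.hstack([c,d])]))
```

```text
(no output)
```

View pics/c9.png

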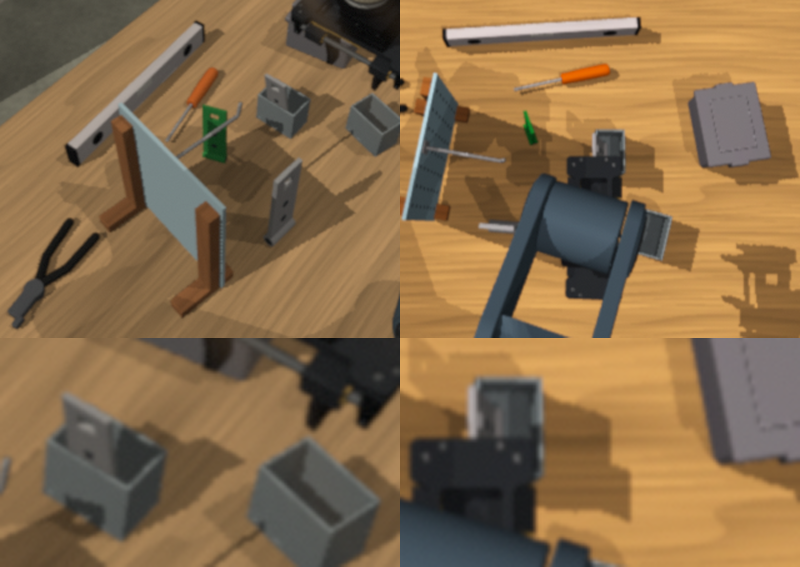

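The picture shows the hinge standing in the left bin with its hole end up, at about (90,435) in the lower crop. The hook is straight and empty, and everything else is where it was. The gripper is clear of everything, so I hand in.

```bash
python3 -c "
from rig import bot
print(bot.hand_in())"
```

```text
the job is handed in; nothing more can be done
None
```

The hinge came off the barbed hook with only about 2–3 N of contact on the way out, and it now stands eye-end down on the floor of the left bin; the hook, tub, level, screwdriver and pliers look unmoved, and the job was handed in at about 27 s with no result reported back.

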